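# Clear the sample box and hold its sprung lid half open

### The job

The rubber stopper left on the lid of the white sample box is in the way: first stand it upright in a free spot in the shallow tray beside the box, without disturbing the dish there. Then lift the box's sprung lid by the steel tab at its front to 45 degrees (half way to upright, at the long bar of the scale on the box's end) and hold it still there for a look inside; it falls shut if let go, so finish while still holding the lid at that angle. Leave the other things alone.

Things in the scene. Friction and masses are not known exactly. Their poses are not given: they have to be found in the camera images.
- sample_box: White fixed metal box, 150 (x) x 230 (y) x 100 mm high, shut by a grey lid 152 x 234 x 8 mm (top at 108 mm). Origin: centre of underside; x from front (tab side) to hinge side, y along the hinge, z up; left or right of the tray, yaw up to 0.25. On its +y end a thin steel quarter-circle scale, radius 60 mm about the hinge, up to 62 mm above the rim, with a longer bar at 45 degrees.
- lid (a joint): Lid angle, rad: 0 shut, grows as it opens; 45 degrees is 0.785, upright 1.57, stop 1.75. Hinged on the box's far (+x) upper edge: the front rises up and back. Lid 0.25 kg; weight and spring shut it from any angle (about 2 N at the tab).
- lid_grip (a point): Grip point of the steel tab that sticks out from the middle of the lid's front edge. Tab 28 mm wide along the hinge, 12 thick, 50 long; the point is 34 mm out from that edge, 184 mm from the hinge line, 6 mm above it when shut. Frame turns with the lid: x to the hinge, y along it. Pinch the tab's sides from above, closing along the hinge; it turns between the pads as the lid swings.
- lid_hinge (a point): Point on the lid's hinge axis in the middle of its length, fixed to the box: box frame (75, 0, 100) mm. The hinge axis runs along the box's y.
- stopper: Solid rubber stopper, a slightly tapered round plug 26 mm across and 25 mm tall, 16 to 28 g, standing upright on the lid. Origin: centre of its underside (narrow end), z along its axis.
- tray: Shallow white moulded tray, fixed, 176 (its x) x 236 (its y) mm, rim 19 mm high, floor 2 mm above the worktop and 150 x 210 mm. Origin: centre of its underside, x and y along its sides, z up; turned up to 0.25 rad. The half on its -y side is free.
- dish: Round clear petri dish, 89 mm across, 13 mm high, loose, lying in the +y half of the tray; leave it. Origin: centre of its underside.
- beaker: Clear plastic beaker, 80 mm across (92 with the spout), 98 mm high, loose on the worktop at the left; leave it. Origin: centre of its underside.

How it is judged (in metres and radians):
On the way, in this order (a step that is already met when the one before it is completed fails the run):
1. the stopper stands in the tray, let go, with the lid still shut (x of stopper in the frame of tray between -0.076 and 0.076 m and y of stopper in the frame of tray between -0.106 and 0.106 m and height (world z) of stopper below 0.008 m and angle between stopper's own z axis and vertical below 0.3 rad and contact force between the fingers and stopper below 0.05 N and linear speed of stopper below 0.02 m/s and value of joint lid below 0.1 rad), for 0.2 s.
2. the lid is held still at about 45 degrees (value of joint lid between 0.663 and 0.908 rad and velocity of joint lid between -0.1 and 0.1 rad/s), for 0.5 s.
At the end, for the whole second after the job is handed in: The lid stands between 38 and 52 degrees and still, carried by the gripper alone (which pushes or grips it with at least 0.3 N); the stopper stands upright on the floor of the tray, untouched; the dish is within 20 mm of where it was and the beaker within 20 mm (all of step 2 and contact force between any of the fingers, the arm and lid above 0.3 N and x of stopper in the frame of tray between -0.076 and 0.076 m and y of stopper in the frame of tray between -0.106 and 0.106 m and height (world z) of stopper below 0.008 m and angle between stopper's own z axis and vertical below 0.3 rad and contact force between each of the fingers, lid and stopper below 0.05 N and linear speed of stopper below 0.02 m/s and distance of each of dish, beaker from where it was at the start of the episode below 0.02 m and contact force between lid and beaker below 0.05 N); the arm keeps its last pose, push and grip.
It fails at once if the lid is lifted before the stopper is in the tray (value of joint lid above 0.15 rad and not (x of stopper in the frame of tray between -0.076 and 0.076 m and y of stopper in the frame of tray between -0.106 and 0.106 m and height (world z) of stopper below 0.03 m)).
It fails at once if the dish or the beaker is disturbed (distance of any of dish, beaker from where it was at the start of the episode above 0.02 m).
It also fails if it takes over 58 s, if anything falls off the work surface, if the arm or the gripper's body presses on something with over 40 N, if the wrist force passes 120 N, or if a joint passes its speed limit or range.

### The arm

A 7-joint arm with a two-finger parallel gripper is mounted at the origin on a cart in front of the work surface, level with it; the furniture and walls round the work are solid. World frame = base frame: x ahead of the robot, y to its left, z up, the work surface at z = 0. Lengths are in m, angles in degrees, forces in N, time in s.
With the tool pointing down it reaches from about 0.4 to 0.85 m from the base axis. Payload 4.4 kg.
Tool frame: the origin (TCP) lies midway between the tips of the shut fingers; the grasp point (between the pads) lies 19 mm behind it; z points along the fingers, y is the line along which they close (so a half turn about z gives the same grasp; the last joint's range is limited). The gripper opens to 94 mm and grips with 3 to 60 N. Pads are 16 mm wide; open, the fingers measure 119 mm over their backs; the gripper's body (75 mm by 177 mm) begins 78 mm behind the grasp point.
Start: joints at [62.235, 36.005, 2.206, 86.941, -1.547, 57.084, -1.146], TCP at [0.264, -0.594, 0.168] pointing down, gripper open.
Joint ranges: [-175.42, 175.42], [-21.48, 121.26], [-71.46, 75.88], [10.55, 141.38], [-63.04, 243.04], [13.31, 113.54], [-168.57, 168.57]. Speed limits (degrees/s): [147.25, 147.25, 180, 180, 180, 180, 180].

### API

Orientations are given as a 3x3 rotation matrix whose columns are the frame's x, y, z axes.
In Python, from rig import robot, camrig, sensors gives the robot as it stands (robot), with the cameras (camrig) and the readings (sensors).
- The arm moves only by the tool pendant, called by a JSON object that holds its "name" and its "arguments", one argument or row to a line. Schema: {"type":"object","properties":{"deltas":{"type":"string"},"aperture":{"type":"number"},"clamp_n":{"type":"number"},"only":{"type":"string"},"quiet":{"type":"boolean"},"lines":{"type":"string"}},"required":["deltas"],"additionalProperties":false}. deltas is a string of 1 to 5 rows, parted by semicolons, with the numbers parted by spaces; each row has 4 numbers: dx, dy, dz in m, then a turn about the tool's z in degrees; each row is the pose to reach, as a shift and turn from the pose commanded when the call began, along the tool's axes at that moment; what a row does not reach only later rows make up. A row lasts 1/10 s, in which the tool goes at most 0.05 m and 8.59 degrees, less where a joint would pass 70% of its speed; a pose out of reach is approached as far as the arm can. aperture is the opening from 0.0 (shut) to 1.0 (fully open), set as the call begins (left out keeps the last). The fingers move at their own pace and stop on an object; clamp_n is the grip in N (left out, the last holds). Time passes only in rows, so rows that do not move let the fingers close. The tool returns the time, the measured TCP pose, the force, the opening and the grip force at its end. only (a regular expression) keeps the lines of the reply that match it, lines (a string "A,B") keeps lines A to B, and quiet returns only ok. Input that does not fit is refused with a message, and nothing moves.
- sensors.read_state(): the state, without advancing time (a new reading comes with each control period).
- camrig.get_image(name): name is "scene" or "side" or "wrist"; returns a dict with "pixels" (480x640x3 uint8, red, green, blue), "K" (3x3 intrinsics, pixels), "extrinsics" (4x4, takes a point from world to camera coordinates); the wrist camera has in their place "T_tool_cam" (4x4, takes a point from camera to tool coordinates, whose origin is the TCP and whose axes are the flange's). Camera axes: x right, y down, z forward; pixel columns grow to the right and rows downward; lengths in m; the calibration is good to about 2 mm. A picture is of the moment at which its call begins: read the wrist's pose just before it. There is no depth.
- robot.hand_in(): hands the job in; it is judged then, once.
The state is a dict: "clock": time; "joint_positions": joint angles; "joint_vel": joint speeds; "joint_torque": joint torques, N m; "position": TCP position; "orientation": TCP orientation; "wrist_force": force on the tool from outside, world axes, zero at the start; "wrist_torque": the same for the moment, N m; "grip_width": opening from 0.0 (shut) to 1.0 (fully open); "finger_force": force on a finger pad.
Only numpy, scipy, OpenCV 4.12 (cv2) and the standard library are available. Lean on these libraries where they do the work, as an engineer would, in place of code of your own. Each camera call takes 0.05 s, during which the arm holds its last target. There are 200 camera calls.

## Working session

There is one attempt and no reset: what is moved stays moved. The work goes in short steps, Python scripts to look and compute and a tool call to move; the robot and the scene stay as the last step left them, time stands still between calls to the robot, and variables do not carry over. Pictures are saved under pics/ and viewed, at most 10 in all, crops included, and the job is handed in when it is done.

```bash
ls; mkdir -p pics; cat > h.py <<'E'
import numpy as np,cv2
from rig import robot, camrig, sensors
def snap(n,f):
    s=sensors.read_state(); i=camrig.get_image(n)
    cv2.imwrite(f,i["pixels"][:,:,::-1])
    K=np.array(i["K"])
    if n=="wrist":
        T=np.eye(4);T[:3,:3]=s["orientation"];T[:3,3]=s["position"]
        E=np.linalg.inv(T@np.array(i["T_tool_cam"]))
    else: E=np.array(i["extrinsics"])
    np.savez(f[:-4]+".npz",K=K,E=E)
    return K,E
def ray(f,uv,z):
    d=np.load(f[:-4]+".npz");K,E=d["K"],d["E"]
    C=np.linalg.inv(E);r=C[:3,:3]@np.linalg.inv(K)@np.array([uv[0],uv[1],1.])
    o=C[:3,3];return o+r*(z-o[2])/r[2]
def proj(f,P):
    d=np.load(f[:-4]+".npz");p=d["K"]@(d["E"]@np.append(P,1))[:3];return p[:2]/p[2]
E
python3 - <<'E'
from h import *
for n in("scene","side"):
    K,E=snap(n,f"pics/{n}0.png");print(n,np.linalg.inv(E)[:3].round(3).tolist())
s=sensors.read_state();print(s)
E
```

```text
pics
rig.py
scene [[-0.495, -0.454, 0.741, -0.203], [-0.869, 0.277, -0.411, 0.642], [-0.019, -0.847, -0.532, 0.627]]
side [[-0.999, -0.037, 0.022, 0.557], [-0.038, 0.497, -0.867, 1.404], [0.021, -0.867, -0.498, 0.774]]
{'clock': 0.1, 'joint_positions': array([62.23519368, 36.05176119,  2.20440708, 86.98723649, -1.545967  ,
       57.08398228, -1.14535411]), 'joint_vel': array([-0.0084498 , -0.12863452,  0.01502273, -0.07619105, -0.04483541,
        0.02970037, -0.07798453]), 'joint_torque': array([ 4.15662507e-03, -5.50788474e+01,  1.14781100e+00, -1.87116569e+01,
       -5.21576498e-02,  1.92769035e-02,  3.54933491e-05]), 'position': array([ 0.26407398, -0.59324952,  0.16688459]), 'orientation': array([[ 9.13584001e-01,  4.06649453e-01, -7.03264010e-04],
       [ 4.06650059e-01, -9.13582823e-01,  1.46796455e-03],
       [-4.55429386e-05, -1.62709128e-03, -9.99998675e-01]]), 'wrist_force': array([ 0.17681774,  0.97374607, -0.1115381 ]), 'wrist_torque': array([-0.03020926,  0.00541234,  0.00735488]), 'finger_force': 0.0, 'grip_width': 0.9989164119126497}
```

View pics/scene0.png

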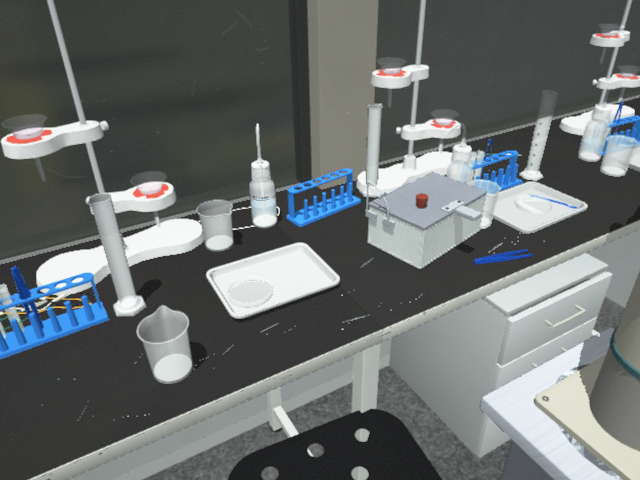

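View pics/side0.png

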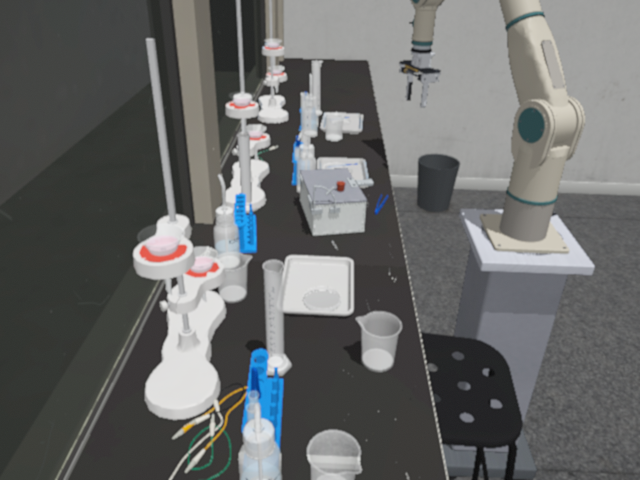

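The scene view shows the stopper at about (422,200) on the lid, the tab at about (462,208), the tray centre near (272,280) with the dish at (250,292), and the beaker at (168,345). I'll enlarge it to get positions.

```bash
python3 - <<'E'
from h import *
a=cv2.imread("pics/scene0.png")
c=cv2.resize(a[165:275,355:505],None,fx=5.2,fy=5.2,interpolation=cv2.INTER_CUBIC);cv2.imwrite("pics/c1.png",c)
f="pics/scene0.png"
print("stopper",ray(f,(422,200),.12),"traycorners",[ray(f,p,.019)[:2].round(3) for p in((207,275),(301,244),(339,283),(234,317))],"dish",ray(f,(250,291),.012))
E
```

```text
stopper [ 0.5329863  -0.02794475  0.12      ] traycorners [array([0.651, 0.426]), array([0.655, 0.205]), array([0.488, 0.209]), array([0.499, 0.428])] dish [0.56436821 0.36856358 0.012     ]
```

View pics/c1.png

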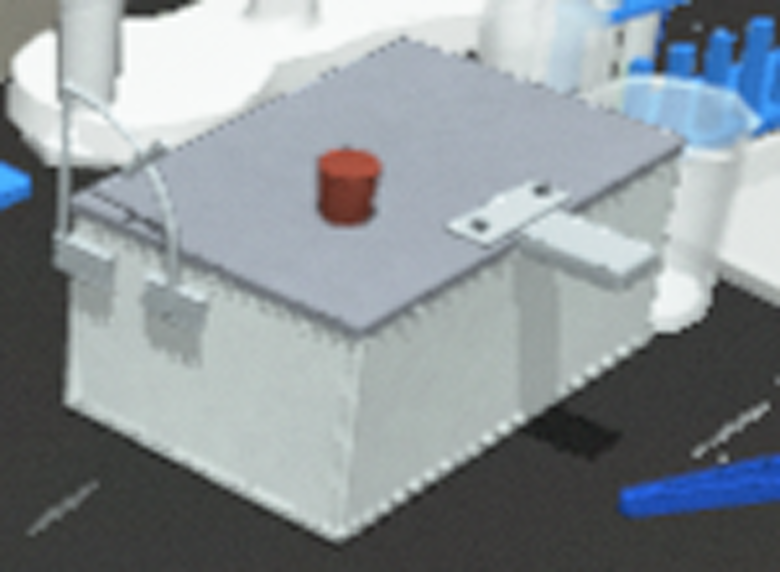

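The crop shows lid corners at (362,332), (72,198), (405,38), (683,145), the stopper top centre at (349,163), and the tab end at (662,250)/(622,277). The tray is to the left of the box and its free half faces the box.

```bash
python3 - <<'E'
from h import *
from scipy.optimize import least_squares
f="pics/scene0.png"
full=lambda p:(p[0]/5.2+355-.4,p[1]/5.2+165-.4)
obs=[(362,330),(72,199),(405,38),(683,145),(338,543),(68,403)]
mod=[(-77,117,108),(75,117,108),(75,-117,108),(-77,-117,108),(-75,115,0),(75,115,0)]
def w(x,P):
    c,s=np.cos(x[2]),np.sin(x[2]);P=np.array(P)/1000.
    return np.array([x[0]+c*P[0]-s*P[1],x[1]+s*P[0]+c*P[1],P[2]])
res=lambda x:np.concatenate([proj(f,w(x,m))-full(o) for o,m in zip(obs,mod)])
r=least_squares(res,[.55,-.03,0]);x=r.x;print("box",x,r.fun.round(1))
g=w(x,(-109,0,106));print("grip",g,"hinge",w(x,(75,0,100)))
print("tab px pred",((proj(f,g)-[355,165]+.4)*5.2))
print("stopper",ray(f,full((349,164)),.133),ray(f,full((346,209)),.108))
tr=[(207,275),(301,244),(339,283),(234,317)]
P=[ray(f,p,.019)[:2] for p in tr];print("tray c",np.mean(P,0), "yaw",np.arctan2(*(P[0]-P[1])[::-1])-np.pi/2,np.arctan2(*(P[3]-P[2])[::-1])-np.pi/2)
s=sensors.read_state();print(s["orientation"].T@(np.array([.53,-.03,.25])-s["position"]))
E
```

```text
box [ 0.5577228  -0.06810374  0.22786435] [ 0.  -0.8 -0.7 -0.7  0.  -1.1  1.9 -2.1 -0.3  1.6 -1.   1.5]
grip [ 0.45154033 -0.09272658  0.106     ] hinge [ 0.63078413 -0.05116142  0.1       ]
tab px pred [604.93744329 255.41554101]
stopper [ 0.52819174 -0.02167625  0.133     ] [ 0.53397933 -0.02780134  0.108     ]
tray c [0.57328201 0.31690716] yaw 0.019299487848552177 -0.050890541227998964
[ 0.47198742 -0.40657165 -0.08247549]
```

{"name": "pendant", "arguments": {
  "deltas": "0.02 -0.02 -0.04 5;0.05 -0.045 -0.07 11;0.08 -0.075 -0.1 11;0.11 -0.1 -0.13 11;0.14 -0.13 -0.155 11",
  "aperture": 1.0
}}

```text
clock: 0.6
position: [0.3399, -0.4172, 0.3236]
orientation: [[0.974, 0.224, 0.0], [0.224, -0.974, -0.001], [0.0, 0.001, -1.0]]
wrist_force: [0.9, -0.3, 0.2]
grip_width: 1.001
finger_force: 0.0
```

```bash
python3 - <<'E'
from h import *
s=sensors.read_state();R=s["orientation"];print(s["clock"],s["position"],R.T@(np.array([.5,-.05,.33])-s["position"]),np.degrees(np.arctan2(R[1,0],R[0,0])))
E
```

```text
0.6 [ 0.33987    -0.41724768  0.32363935] [ 0.23849164 -0.32192031 -0.00647981] 12.973461256120649
```

{"name": "pendant", "arguments": {
  "deltas": "0.03 -0.04 0 0;0.06 -0.08 0 0;0.09 -0.12 0 0;0.12 -0.16 0 0;0.15 -0.2 0 0"
}}

```text
clock: 1.1
position: [0.4407, -0.1879, 0.3224]
orientation: [[0.974, 0.225, -0.0], [0.225, -0.974, -0.0], [-0.0, 0.0, -1.0]]
wrist_force: [1.8, -0.6, 0.4]
grip_width: 1.003
finger_force: 0.0
```

{"name": "pendant", "arguments": {
  "deltas": "0.03 -0.04 0 0;0.06 -0.08 0 0;0.085 -0.12 0 0;0.085 -0.12 0 0"
}}

```text
clock: 1.5
position: [0.4977, -0.0457, 0.3221]
orientation: [[0.972, 0.236, 0.0], [0.236, -0.972, 0.004], [0.001, -0.004, -1.0]]
wrist_force: [-0.6, -0.2, -0.6]
grip_width: 0.999
finger_force: 0.0
```

```bash
python3 - <<'E'
from h import *
snap("wrist","pics/w1.png")
f="pics/w1.png"
print(proj(f,[.531,-.025,.133]),proj(f,[.4515,-.0927,.112]))
E
```

```text
[302.1413654  182.53287934] [343.14236245 260.70085859]
```

View pics/w1.png

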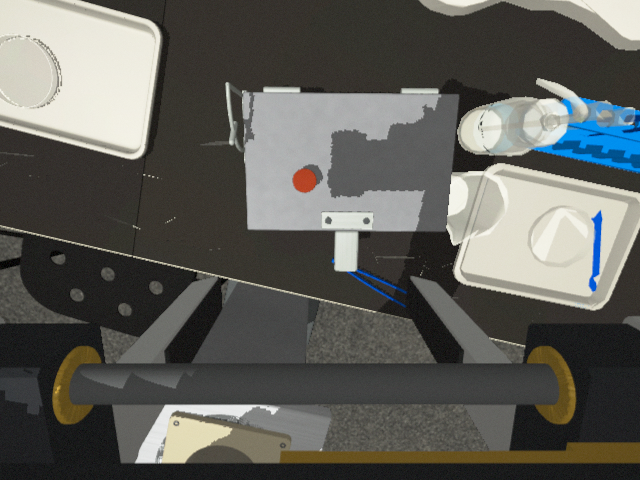

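The wrist view shows the stopper centred at (304,180), the tab spanning x 335–357 and y 230–271, and lid front corners at (248,229)/(447,231). The dish is in the tray's far half, and the tray's near edge runs from (162,30) to (140,158).

```bash
python3 - <<'E'
from h import *
f="pics/w1.png"
a=cv2.imread(f);h=cv2.cvtColor(a,cv2.COLOR_BGR2HSV)
m=((h[...,0]<12)&(h[...,1]>150)&(h[...,2]>100)).astype(np.uint8)[120:230,250:360]
M=cv2.moments(m,True);c=(M["m10"]/M["m00"]+250,M["m01"]/M["m00"]+120)
st=ray(f,c,.131);print("stopper px",c,st)
L=[ray(f,p,.108) for p in((248,229.5),(447,231),(243,91.5),(459.5,95))];print([l[:2].round(4) for l in L],[np.linalg.norm(L[i]-L[j]) for i,j in((0,1),(0,2),(2,3))])
t0,t1=ray(f,(346.5,230),.112),ray(f,(346,271),.112);print("tab",t0,t1,t0+(t1-t0)*.68)
d=L[2]-L[3];print("yaw",np.degrees(np.arctan2(-d[0],d[1])), np.degrees(np.arctan2(*(t0-t1)[1::-1])))
print("tray edge",ray(f,(162,30),.019),ray(f,(140,158),.019),"dish",ray(f,(24,72),.012))
s=sensors.read_state();R=s["orientation"];print("delta",R.T@(np.array([st[0],st[1],.25])-s["position"]))
E
```

```text
stopper px (304.1872037914692, 179.99763033175356) [ 0.53396233 -0.02648912  0.131     ]
[array([0.4609, 0.0246]), array([ 0.5141, -0.202 ]), array([0.608 , 0.0591]), array([ 0.6591, -0.1675])] [np.float64(0.23274276627428622), np.float64(0.1510765532611485), np.float64(0.23225109492378318)]
tab [ 0.48827876 -0.0870685   0.112     ] [ 0.43994062 -0.09925048  0.112     ] [ 0.45540882 -0.09535225  0.112     ]
yaw 12.711620588322502 14.144898983827224
tray edge [0.66340762 0.18982693 0.019     ] [0.50136654 0.19697783 0.019     ] dish [0.57367488 0.360572   0.012     ]
delta [ 0.04180318 -0.01426668  0.07196755]
```

{"name": "pendant", "arguments": {
  "deltas": "0.02 -0.007 0.03 0;0.042 -0.014 0.07 0;0.042 -0.014 0.11 0;0.042 -0.014 0.15 0;0.042 -0.014 0.15 0",
  "aperture": 0.6
}}

```text
clock: 2.05
position: [0.5291, -0.0327, 0.1678]
orientation: [[0.975, 0.223, -0.011], [0.223, -0.975, -0.001], [-0.011, -0.002, -1.0]]
wrist_force: [-0.5, -0.8, 0.0]
grip_width: 0.622
finger_force: 0.0
```

```bash
python3 - <<'E'
from h import *
s=sensors.read_state();R=s["orientation"];print("delta",R.T@(np.array([.534,-.0265,.112])-s["position"]))
E
```

```text
delta [ 0.0067934  -0.00485678  0.05578462]
```

{"name": "pendant", "arguments": {
  "deltas": "0.003 -0.004 0.02 0;0.003 -0.004 0.035 0;0.003 -0.004 0.035 0;0.003 -0.004 0.035 0"
}}

```text
clock: 2.45
position: [0.537, -0.0272, 0.1391]
orientation: [[0.975, 0.224, 0.002], [0.224, -0.975, -0.001], [0.002, 0.001, -1.0]]
wrist_force: [0.4, 0.2, 1.0]
grip_width: 0.597
finger_force: 0.0
```

```bash
python3 - <<'E'
from h import *
s=sensors.read_state();R=s["orientation"];print("delta",R.T@(np.array([.534,-.0265,.112])-s["position"]))
E
```

```text
delta [-0.00279829 -0.00139201  0.0270938 ]
```

{"name": "pendant", "arguments": {
  "deltas": "-0.002 -0.001 0.012 0;-0.002 -0.001 0.023 0;-0.002 -0.001 0.023 0"
}}

```text
clock: 2.75
position: [0.5335, -0.0261, 0.1143]
orientation: [[0.974, 0.224, -0.001], [0.224, -0.974, -0.0], [-0.001, 0.0, -1.0]]
wrist_force: [0.4, -0.1, -0.4]
grip_width: 0.6
finger_force: 0.0
```

{"name": "pendant", "arguments": {
  "deltas": "0 0 0 0;0 0 0 0;0 0 0 0;0 0 0 0;0 0 0 0",
  "aperture": 0.0,
  "clamp_n": 6
}}

```text
clock: 3.25
position: [0.534, -0.0256, 0.1147]
orientation: [[0.974, 0.225, 0.0], [0.225, -0.974, 0.0], [0.0, 0.0, -1.0]]
wrist_force: [0.2, 0.7, 0.0]
grip_width: 0.21
finger_force: 0.0
```

{"name": "pendant", "arguments": {
  "deltas": "0 0 0 0;0 0 -0.03 0;0 0 -0.08 0;0 0 -0.1 0"
}}

```text
clock: 3.65
position: [0.5361, -0.0255, 0.2182]
orientation: [[0.974, 0.225, 0.006], [0.225, -0.974, 0.0], [0.006, 0.001, -1.0]]
wrist_force: [0.1, 0.1, -0.7]
grip_width: 0.005
finger_force: 0.0
```

{"name": "pendant", "arguments": {
  "deltas": "0 0 -0.03 0;0 0 -0.06 0;0 0 -0.06 0",
  "aperture": 0.7
}}

```text
clock: 3.95
position: [0.5367, -0.0256, 0.2785]
orientation: [[0.974, 0.225, 0.008], [0.225, -0.974, -0.0], [0.008, 0.002, -1.0]]
wrist_force: [-0.1, -1.1, -0.1]
grip_width: 0.219
finger_force: 0.0
```

```bash
python3 - <<'E'
from h import *
f="pics/w2.png"
snap("wrist",f);snap("scene","pics/s2.png")
a=cv2.imread(f);b=cv2.imread("pics/s2.png")[130:290,340:520]
cv2.imwrite("pics/m2.png",np.hstack([a[0:480:1,100:500],cv2.resize(b,(400,356))[:480].repeat(1,0) if 0 else cv2.copyMakeBorder(cv2.resize(b,(400,356)),0,124,0,0,0)]))
E
```

```text
(no output)
```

View pics/m2.png

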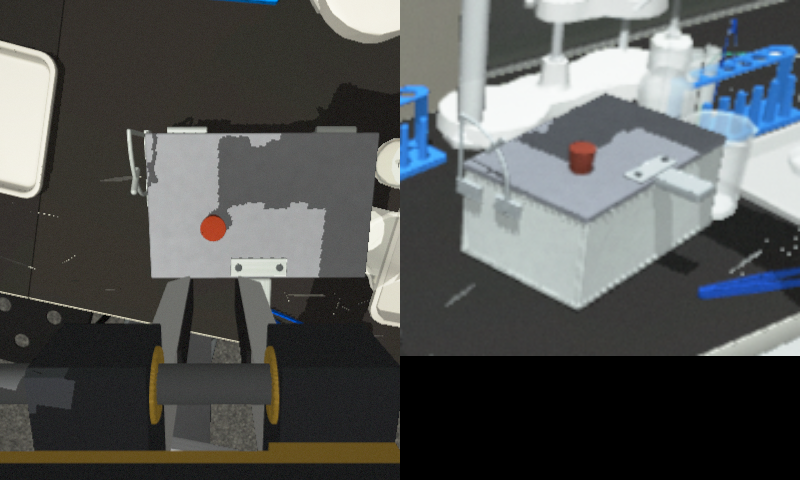

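The stopper still stands on the lid, at about (313,228) in the wrist image, so the grasp missed it. I'll compare the TCP with the stopper in the images.

```bash
python3 - <<'E'
from h import *
s=sensors.read_state();p=s["position"];print(p)
f="pics/w2.png"
a=cv2.imread(f);h=cv2.cvtColor(a,cv2.COLOR_BGR2HSV)
m=((h[...,0]<12)&(h[...,1]>150)&(h[...,2]>100)).astype(np.uint8);m[:150]=0;m[280:]=0
M=cv2.moments(m,True);c=(M["m10"]/M["m00"],M["m01"]/M["m00"]);print(c,ray(f,c,.132))
print("tcp in wrist",proj(f,p),"in scene",proj("pics/s2.png",p),"side start tcp",proj("pics/side0.png",[.264,-.593,.167]))
i=camrig.get_image("wrist");print(i["T_tool_cam"])
snap("side","pics/side2.png");print(proj("pics/side2.png",p))
x=cv2.imread("pics/s2.png");y=cv2.imread("pics/side2.png")
cv2.imwrite("pics/m3.png",np.hstack([x[40:290,300:560],y[40:290,220:480]]))
E
```

```text
[ 0.53394359 -0.02567211  0.27463572]
(312.88139059304706, 227.95910020449898) [ 0.53423641 -0.02649638  0.132     ]
tcp in wrist [311.39181417 272.82285105] in scene [427.95011123 130.54249008] side start tcp [413.89519674 113.81410177]
[[-1.15257594e-03 -9.69686166e-01 -2.44351000e-01  7.04808713e-02]
 [ 9.99999329e-01 -1.08944902e-03 -3.93497589e-04  1.00109898e-03]
 [ 1.15361212e-04 -2.44351289e-01  9.69686771e-01 -2.16227078e-01]
 [ 0.00000000e+00  0.00000000e+00  0.00000000e+00  1.00000000e+00]]
[342.77551143 134.81076222]
```

View pics/m3.png

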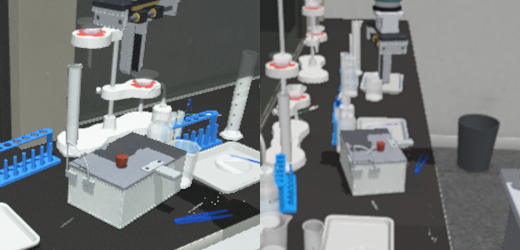

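The pads closed just above the stopper: the grasp point was at z≈0.134 and its top is at 0.133. I'll go lower and watch the force for contact with the lid.

{"name": "pendant", "arguments": {
  "deltas": "0 0 0.05 0;0 0 0.1 0;0 0 0.135 0;0 0 0.157 0;0 0 0.157 0",
  "aperture": 0.5
}}

```text
clock: 4.65
position: [0.5299, -0.0256, 0.1134]
orientation: [[0.974, 0.225, -0.009], [0.225, -0.974, 0.0], [-0.009, -0.002, -1.0]]
wrist_force: [-0.5, -0.2, 0.2]
grip_width: 0.501
finger_force: 0.0
```

{"name": "pendant", "arguments": {
  "deltas": "0 0 0.003 0;0 0 0.006 0;0 0 0.006 0;0 0 0.006 0"
}}

```text
clock: 5.05
position: [0.5346, -0.0257, 0.1124]
orientation: [[0.974, 0.225, 0.002], [0.225, -0.974, -0.0], [0.002, 0.0, -1.0]]
wrist_force: [0.5, 0.6, -0.5]
grip_width: 0.5
finger_force: 0.0
```

{"name": "pendant", "arguments": {
  "deltas": "0 0 0.002 0;0 0 0.003 0;0 0 0.003 0;0 0 0.003 0"
}}

```text
clock: 5.45
position: [0.534, -0.0256, 0.1085]
orientation: [[0.974, 0.225, 0.0], [0.225, -0.974, 0.0], [0.0, 0.0, -1.0]]
wrist_force: [0.5, 0.8, 0.6]
grip_width: 0.5
finger_force: 0.0
```

{"name": "pendant", "arguments": {
  "deltas": "0 0 0.001 0;0 0 0.002 0;0 0 0.002 0;0 0 0.002 0",
  "aperture": 0.4
}}

```text
clock: 5.85
position: [0.5339, -0.0257, 0.1064]
orientation: [[0.974, 0.225, -0.0], [0.225, -0.974, 0.0], [-0.0, -0.0, -1.0]]
wrist_force: [0.2, 1.0, 0.3]
grip_width: 0.4
finger_force: 0.0
```

{"name": "pendant", "arguments": {
  "deltas": "0 0 0 0;0 0 0 0;0 0 0 0;0 0 0 0",
  "aperture": 0.15,
  "clamp_n": 8
}}

```text
clock: 6.25
position: [0.5339, -0.0256, 0.1065]
orientation: [[0.974, 0.225, 0.0], [0.225, -0.974, 0.0], [0.0, -0.0, -1.0]]
wrist_force: [-0.0, 0.0, 0.2]
grip_width: 0.151
finger_force: 0.0
```

```bash
python3 - <<'E'
from h import *
snap("wrist","pics/w4.png");snap("scene","pics/s4.png");s=sensors.read_state();print(s["grip_width"],s["finger_force"],proj("pics/w4.png",s["position"]),proj("pics/s4.png",s["position"]))
x=cv2.imread("pics/s4.png");y=cv2.imread("pics/w4.png")
cv2.imwrite("pics/m4.png",np.hstack([cv2.resize(x[140:260,370:490],(400,400),interpolation=cv2.INTER_CUBIC),y[60:460,120:520]]))
E
```

```text
0.14960204324256077 0.0 [312.23217352 270.50675546] [420.29906893 205.67491721]
```

View pics/m4.png

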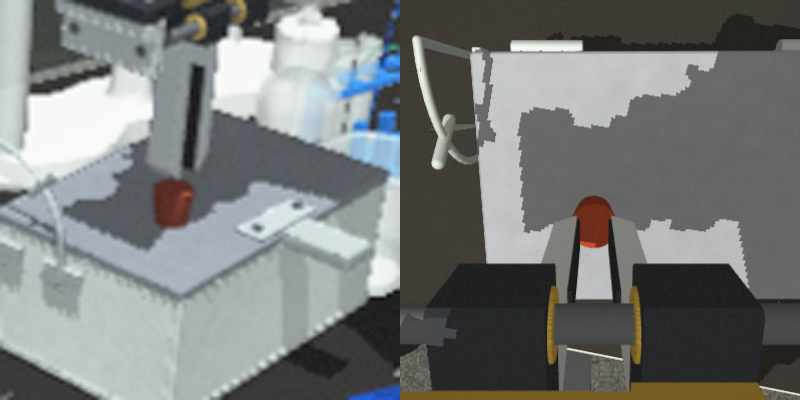

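```bash
python3 - <<'E'
from h import *
s=sensors.read_state();R=s["orientation"];p=s["position"]
print(np.load("pics/w4.npz")["K"][0,0])
for x in(.008,0,-.008):
  for z in(0,-.01,-.02,-.03): print(x,z,[proj("pics/"+f,p+R@np.array([x,y,z])).round(0).tolist() for f in("w4.png","s4.png") for y in(-.012,.012)])
print(proj("pics/s4.png",[.534,-.0265,.133]),proj("pics/s4.png",[.534,-.0265,.108]),proj("pics/w4.png",[.534,-.0265,.133]))
x=cv2.imread("pics/s4.png");y=cv2.imread("pics/w4.png")
cv2.imwrite("pics/m5.png",np.hstack([cv2.resize(x[170:220,395:445],(400,400),interpolation=cv2.INTER_CUBIC),cv2.resize(y[240:340,260:360],(400,400),interpolation=cv2.INTER_CUBIC)]))
E
```

```text
375.50236625850397
0.008 0 [[292.0, 258.0], [332.0, 258.0], [414.0, 206.0], [421.0, 203.0]]
0.008 -0.01 [[291.0, 263.0], [333.0, 263.0], [414.0, 202.0], [421.0, 199.0]]
0.008 -0.02 [[290.0, 268.0], [334.0, 268.0], [415.0, 198.0], [422.0, 194.0]]
0.008 -0.03 [[289.0, 274.0], [335.0, 274.0], [415.0, 194.0], [422.0, 190.0]]
0 0 [[292.0, 271.0], [332.0, 270.0], [417.0, 208.0], [424.0, 204.0]]
0 -0.01 [[291.0, 276.0], [333.0, 276.0], [417.0, 203.0], [424.0, 200.0]]
0 -0.02 [[290.0, 282.0], [334.0, 282.0], [418.0, 199.0], [425.0, 196.0]]
0 -0.03 [[289.0, 288.0], [335.0, 288.0], [418.0, 195.0], [425.0, 191.0]]
-0.008 0 [[293.0, 283.0], [332.0, 283.0], [420.0, 209.0], [427.0, 205.0]]
-0.008 -0.01 [[292.0, 289.0], [333.0, 289.0], [420.0, 205.0], [427.0, 201.0]]
-0.008 -0.02 [[291.0, 295.0], [334.0, 295.0], [421.0, 200.0], [428.0, 197.0]]
-0.008 -0.03 [[289.0, 302.0], [335.0, 302.0], [421.0, 196.0], [428.0, 193.0]]
[421.71973174 194.53976122] [420.65911282 204.93757458] [313.64020657 286.11552837]
```

View pics/m5.png

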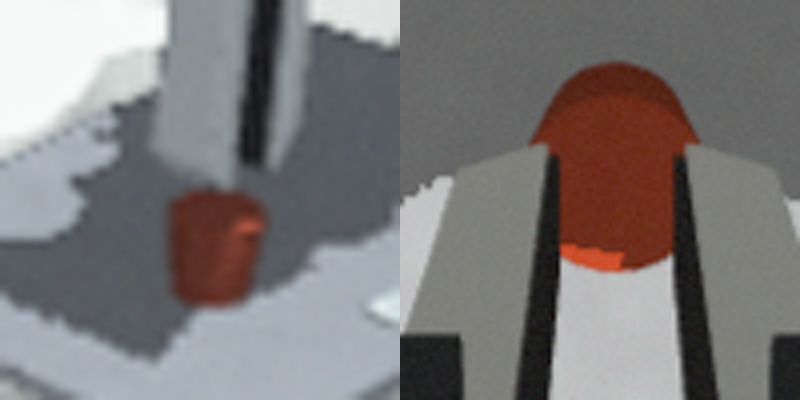

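The tips show at about (297–328, 277) in the wrist view and about row 192 in the scene view. Both put them roughly 30 mm above the reported TCP, just clear of the stopper's top. I'll open and descend by feel.

{"name": "pendant", "arguments": {
  "deltas": "0 0 0 0;0 0 0 0;0 0 0 0;0 0 0 0;0 0 0 0",
  "aperture": 0.5
}}

```text
clock: 6.85
position: [0.5339, -0.0256, 0.1065]
orientation: [[0.974, 0.225, 0.0], [0.225, -0.974, 0.0], [0.0, -0.0, -1.0]]
wrist_force: [0.5, 0.3, -0.2]
grip_width: 0.492
finger_force: 0.0
```

{"name": "pendant", "arguments": {
  "deltas": "0 0 0.004 0;0 0 0.008 0;0 0 0.012 0;0 0 0.016 0;0 0 0.016 0"
}}

```text
clock: 7.35
position: [0.5333, -0.0256, 0.0897]
orientation: [[0.974, 0.225, -0.001], [0.225, -0.974, 0.0], [-0.001, -0.0, -1.0]]
wrist_force: [-0.2, -0.4, 0.0]
grip_width: 0.502
finger_force: 0.0
```

```bash
python3 - <<'E'
from h import *
f="pics/w5.png";snap("wrist",f);s=sensors.read_state();print(s["position"],s["wrist_force"],s["grip_width"])
y=cv2.imread(f);cv2.imwrite("pics/m6.png",cv2.resize(y[230:360,240:390],(600,520),interpolation=cv2.INTER_CUBIC))
E
```

```text
[ 0.53362407 -0.02562832  0.09004375] [ 0.44584444  0.06811669 -0.3644339 ] 0.4955525209024687
```

View pics/m6.png

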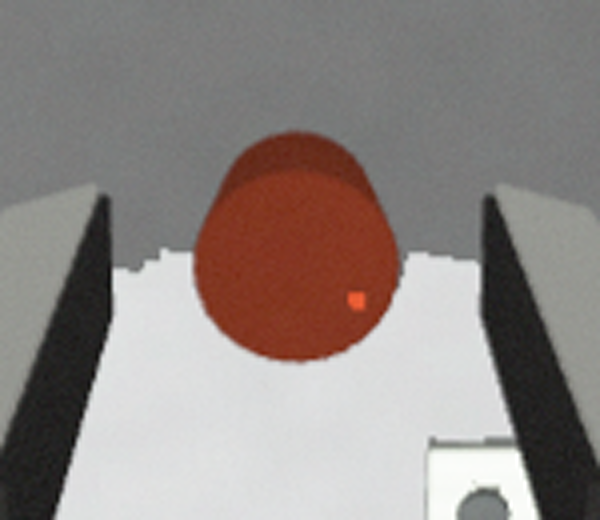

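The stopper stands centred between the pads (x≈297 in the crop, with the pads at 110 and 485), and nothing is touching. I'll go lower.

{"name": "pendant", "arguments": {
  "deltas": "0 0 0.003 0;0 0 0.006 0;0 0 0.007 0;0 0 0.007 0"
}}

```text
clock: 7.8
position: [0.5338, -0.0256, 0.0833]
orientation: [[0.974, 0.225, -0.0], [0.225, -0.974, 0.0], [-0.0, -0.0, -1.0]]
wrist_force: [-0.5, -0.4, -0.2]
grip_width: 0.5
finger_force: 0.0
```

{"name": "pendant", "arguments": {
  "deltas": "0 0 0.0015 0;0 0 0.003 0;0 0 0.003 0"
}}

```text
clock: 8.1
position: [0.5338, -0.0257, 0.0803]
orientation: [[0.974, 0.225, -0.0], [0.225, -0.974, 0.0], [-0.0, -0.0, -1.0]]
wrist_force: [-0.5, 0.0, -0.3]
grip_width: 0.5
finger_force: 0.0
```

Now close gently.

{"name": "pendant", "arguments": {
  "deltas": "0 0 0 0;0 0 0 0;0 0 0 0;0 0 0 0;0 0 0 0",
  "aperture": 0.0,
  "clamp_n": 8
}}

```text
clock: 8.6
position: [0.534, -0.0257, 0.0805]
orientation: [[0.974, 0.225, 0.0], [0.225, -0.974, -0.0], [0.0, 0.0, -1.0]]
wrist_force: [-0.2, -0.6, 0.2]
grip_width: 0.27
finger_force: 8.0
```

{"name": "pendant", "arguments": {
  "deltas": "0 0 0 0;0 0 0 0;0 0 0 0"
}}

```text
clock: 8.9
position: [0.534, -0.0256, 0.0805]
orientation: [[0.974, 0.225, 0.0], [0.225, -0.974, 0.0], [0.0, 0.0, -1.0]]
wrist_force: [0.9, 0.0, 0.2]
grip_width: 0.269
finger_force: 8.0
```

{"name": "pendant", "arguments": {
  "deltas": "0 0 -0.02 0;0 0 -0.05 0;0 0 -0.08 0;0 0 -0.11 0;0 0 -0.13 0"
}}

```text
clock: 9.4
position: [0.5346, -0.0256, 0.2126]
orientation: [[0.974, 0.225, 0.002], [0.225, -0.974, -0.0], [0.002, 0.001, -1.0]]
wrist_force: [0.4, -0.0, -0.7]
grip_width: 0.271
finger_force: 8.0
```

{"name": "pendant", "arguments": {
  "deltas": "0.01 -0.025 0 0;0.023 -0.06 0 0;0.038 -0.1 0 0;0.052 -0.14 0 0;0.064 -0.17 0 0"
}}

```text
clock: 9.9
position: [0.5576, 0.1576, 0.2105]
orientation: [[0.974, 0.227, -0.0], [0.227, -0.974, 0.001], [-0.0, -0.001, -1.0]]
wrist_force: [0.8, -0.2, -0.5]
grip_width: 0.273
finger_force: 8.0
```

{"name": "pendant", "arguments": {
  "deltas": "0.015 -0.04 0 0;0.03 -0.08 0 0;0.038 -0.1 0 0;0.038 -0.1 0 0"
}}

```text
clock: 10.3
position: [0.5714, 0.2654, 0.2099]
orientation: [[0.973, 0.231, -0.001], [0.231, -0.973, 0.003], [-0.0, -0.003, -1.0]]
wrist_force: [-0.3, 0.2, -0.8]
grip_width: 0.272
finger_force: 8.0
```

```bash
python3 - <<'E'
from h import *
s=sensors.read_state();R=s["orientation"];print("delta",R.T@(np.array([.572,.262,.0])-s["position"]))
f="pics/w7.png";snap("wrist",f);y=cv2.imread(f);cv2.imwrite("pics/m7.png",y)
E
```

```text
delta [-1.80113286e-04  4.01660262e-03  2.09898292e-01]
```

{"name": "pendant", "arguments": {
  "deltas": "0 0.003 0.03 0;0 0.003 0.075 0;0 0.003 0.12 0;0 0.003 0.16 0;0 0.003 0.18 0"
}}

```text
clock: 10.85
position: [0.5712, 0.2532, 0.027]
orientation: [[0.975, 0.222, -0.005], [0.222, -0.975, -0.004], [-0.006, 0.003, -1.0]]
wrist_force: [-0.9, 0.3, 0.6]
grip_width: 0.267
finger_force: 8.0
```

{"name": "pendant", "arguments": {
  "deltas": "0 0 0.02 0;0 0 0.038 0;0 0 0.045 0;0 0 0.045 0"
}}

```text
clock: 11.25
position: [0.5729, 0.2553, -0.0152]
orientation: [[0.975, 0.223, -0.002], [0.223, -0.975, -0.002], [-0.002, 0.001, -1.0]]
wrist_force: [-0.2, -0.9, -0.6]
grip_width: 0.269
finger_force: 8.0
```

```bash
python3 - <<'E'
from h import *
f="pics/w8.png";snap("wrist",f);print(sensors.read_state()["position"])
E
```

```text
[ 0.5735541   0.25613987 -0.01431164]
```

{"name": "pendant", "arguments": {
  "deltas": "0 0 0.003 0;0 0 0.006 0;0 0 0.007 0;0 0 0.007 0"
}}

```text
clock: 11.7
position: [0.5733, 0.2575, -0.0214]
orientation: [[0.974, 0.225, 0.0], [0.225, -0.974, 0.0], [0.0, -0.0, -1.0]]
wrist_force: [-0.9, 0.6, -0.4]
grip_width: 0.269
finger_force: 8.0
```

{"name": "pendant", "arguments": {
  "deltas": "0 0 0.001 0;0 0 0.002 0;0 0 0.003 0;0 0 0.003 0"
}}

```text
clock: 12.1
position: [0.5732, 0.2574, -0.0247]
orientation: [[0.974, 0.225, -0.0], [0.225, -0.974, -0.0], [-0.0, 0.0, -1.0]]
wrist_force: [-0.5, 0.5, 0.9]
grip_width: 0.271
finger_force: 8.0
```

Stopper is about 1 mm above the floor; release it slowly, then rise.

{"name": "pendant", "arguments": {
  "deltas": "0 0 0.0005 0;0 0 0.001 0;0 0 0.001 0"
}}

```text
clock: 12.4
position: [0.5734, 0.2575, -0.0249]
orientation: [[0.974, 0.225, 0.0], [0.225, -0.974, 0.0], [0.0, 0.0, -1.0]]
wrist_force: [-0.5, -0.8, 4.5]
grip_width: 0.272
finger_force: 8.0
```

{"name": "pendant", "arguments": {
  "deltas": "0 0 0 0;0 0 0 0;0 0 0 0;0 0 0 0;0 0 0 0",
  "aperture": 0.42
}}

```text
clock: 12.9
position: [0.5733, 0.2574, -0.0257]
orientation: [[0.974, 0.225, -0.0], [0.225, -0.974, -0.0], [-0.0, 0.0, -1.0]]
wrist_force: [0.2, -1.0, -0.1]
grip_width: 0.418
finger_force: 0.0
```

{"name": "pendant", "arguments": {
  "deltas": "0 0 -0.02 0;0 0 -0.06 0;0 0 -0.1 0;0 0 -0.15 0;0 0 -0.2 0"
}}

```text
clock: 13.4
position: [0.5728, 0.2572, 0.1761]
orientation: [[0.974, 0.225, -0.001], [0.225, -0.974, -0.0], [-0.001, 0.0, -1.0]]
wrist_force: [1.3, -0.3, 0.8]
grip_width: 0.42
finger_force: 0.0
```

{"name": "pendant", "arguments": {
  "deltas": "0 0 -0.03 0;0 0 -0.05 0;0 0 -0.05 0",
  "aperture": 0.7
}}

```text
clock: 13.7
position: [0.5752, 0.2585, 0.2278]
orientation: [[0.974, 0.225, 0.006], [0.225, -0.974, 0.003], [0.007, -0.001, -1.0]]
wrist_force: [0.9, -0.4, 0.1]
grip_width: 0.64
finger_force: 0.0
```

```bash
python3 - <<'E'
from h import *
f="pics/w9.png";snap("wrist",f);s=sensors.read_state();p=s["position"];R=s["orientation"]
a=cv2.imread(f);h=cv2.cvtColor(a,cv2.COLOR_BGR2HSV)
m=((h[...,0]<12)&(h[...,1]>150)&(h[...,2]>70)).astype(np.uint8);m[330:]=0
n,l,st,c=cv2.connectedComponentsWithStats(m);k=1+st[1:,4].argmax();print(st[k],c[k],ray(f,c[k],.026),p)
g=np.array([.455,-.0945,.25]);print(R.T@(g-p))
E
```

```text
[304 207  22  22 371] [314.62264151 217.87331536] [0.57344329 0.25640224 0.026     ] [0.57387664 0.25776952 0.22541762]
[-0.19496712  0.31651292 -0.02524202]
```

The stopper's blob is round (22×22 px) at (0.573, 0.256), upright in the tray. Next is the tab.

{"name": "pendant", "arguments": {
  "deltas": "-0.02 0.03 0 0;-0.043 0.07 0 0;-0.067 0.11 0 0;-0.092 0.15 0 0;-0.116 0.19 0 0"
}}

```text
clock: 14.25
position: [0.5006, 0.0443, 0.2224]
orientation: [[0.974, 0.225, -0.004], [0.225, -0.974, -0.001], [-0.004, -0.0, -1.0]]
wrist_force: [1.3, 0.1, 1.0]
grip_width: 0.7
finger_force: 0.0
```

{"name": "pendant", "arguments": {
  "deltas": "-0.025 0.04 0 0;-0.05 0.08 0 0;-0.07 0.11 0 0;-0.078 0.125 0 0;-0.078 0.125 0 0"
}}

```text
clock: 14.75
position: [0.4528, -0.0958, 0.2229]
orientation: [[0.976, 0.219, -0.004], [0.219, -0.976, -0.001], [-0.004, -0.0, -1.0]]
wrist_force: [-0.4, 0.6, 0.2]
grip_width: 0.701
finger_force: 0.0
```

```bash
python3 - <<'E'
from h import *
f="pics/w10.png";snap("wrist",f);s=sensors.read_state();p=s["position"];R=s["orientation"]
g=np.array([.4545,-.0945,.064]);print(p,R.T@(g-p),np.degrees(np.arctan2(R[1,0],R[0,0])))
a=cv2.imread(f);cv2.imwrite("pics/m10.png",a)
print(proj(f,[.4545,-.0945,.112]))
E
```

```text
[ 0.45386841 -0.0935814   0.22312084] [0.00079553 0.00121596 0.15911811] 12.846898800221311
[311.73143336 229.29049736]
```

View pics/m10.png

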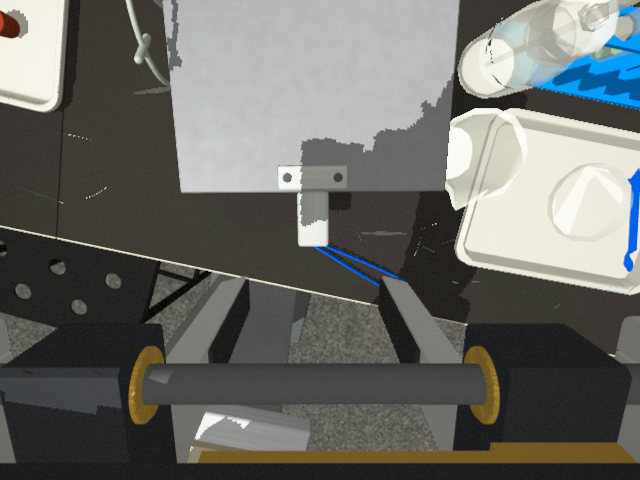

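The tab is at x 298–328, rows 192–247, so its grip point is at about (313,229), which matches the prediction. I'll descend.

{"name": "pendant", "arguments": {
  "deltas": "0 0.001 0.03 0;0 0.001 0.07 0;0 0.001 0.1 0;0 0.001 0.12 0;0 0.001 0.12 0",
  "aperture": 0.6
}}

```text
clock: 15.3
position: [0.453, -0.0915, 0.1015]
orientation: [[0.974, 0.228, -0.007], [0.228, -0.974, 0.002], [-0.006, -0.004, -1.0]]
wrist_force: [0.1, 0.0, 0.6]
grip_width: 0.597
finger_force: 0.0
```

{"name": "pendant", "arguments": {
  "deltas": "0 0 0.012 0;0 0 0.025 0;0 0 0.038 0;0 0 0.038 0;0 0 0.038 0"
}}

```text
clock: 15.8
position: [0.4559, -0.0932, 0.067]
orientation: [[0.974, 0.226, 0.001], [0.226, -0.974, 0.0], [0.001, -0.0, -1.0]]
wrist_force: [0.3, -0.3, 0.9]
grip_width: 0.598
finger_force: 0.0
```

```bash
python3 - <<'E'
from h import *
s=sensors.read_state();R=s["orientation"];p=s["position"]
g=np.array([.4545,-.0945,.064]);print(p,R.T@(g-p),np.degrees(np.arctan2(R[1,0],R[0,0])))
E
```

```text
[ 0.45593821 -0.09323061  0.06701815] [-0.00169004  0.0009119   0.00301683] 13.068279861256991
```

{"name": "pendant", "arguments": {
  "deltas": "-0.001 0.001 0.001 0;-0.001 0.001 0.003 0;-0.001 0.001 0.003 0"
}}

```text
clock: 16.1
position: [0.4547, -0.0954, 0.0637]
orientation: [[0.974, 0.225, 0.001], [0.225, -0.974, -0.0], [0.0, 0.0, -1.0]]
wrist_force: [0.0, 0.4, 0.2]
grip_width: 0.6
finger_force: 0.0
```

{"name": "pendant", "arguments": {
  "deltas": "0 0 0 0;0 0 0 0;0 0 0 0;0 0 0 0;0 0 0 0",
  "aperture": 0.0,
  "clamp_n": 20
}}

```text
clock: 16.6
position: [0.4543, -0.0945, 0.0634]
orientation: [[0.974, 0.225, -0.0], [0.225, -0.974, 0.001], [-0.0, -0.001, -1.0]]
wrist_force: [-0.4, 2.7, 0.1]
grip_width: 0.293
finger_force: 20.0
```

{"name": "pendant", "arguments": {
  "deltas": "0 0 0 0;0 0 0 0"
}}

```text
clock: 16.8
position: [0.4543, -0.0945, 0.0634]
orientation: [[0.974, 0.225, -0.0], [0.225, -0.974, 0.001], [-0.0, -0.001, -1.0]]
wrist_force: [-1.1, 3.9, 0.2]
grip_width: 0.295
finger_force: 20.0
```

{"name": "pendant", "arguments": {
  "deltas": "0.001 0 -0.0128 0;0.0026 0 -0.0255 0;0.0053 0 -0.038 0;0.0088 0 -0.0505 0;0.0132 0 -0.0626 0"
}}

```text
clock: 17.3
position: [0.4669, -0.0916, 0.1261]
orientation: [[0.974, 0.225, -0.001], [0.225, -0.974, 0.001], [-0.001, -0.001, -1.0]]
wrist_force: [0.4, 2.5, -3.2]
grip_width: 0.297
finger_force: 20.0
```

{"name": "pendant", "arguments": {
  "deltas": "0 0 0 0;0 0 0 0;0 0 0 0"
}}

```text
clock: 17.6
position: [0.4667, -0.0916, 0.1253]
orientation: [[0.974, 0.225, -0.001], [0.225, -0.974, 0.001], [-0.001, -0.001, -1.0]]
wrist_force: [-0.4, 5.0, -1.9]
grip_width: 0.294
finger_force: 20.0
```

{"name": "pendant", "arguments": {
  "deltas": "0.0066 0 -0.0146 0;0.0145 0 -0.0286 0;0.0235 0 -0.0418 0;0.0337 0 -0.0543 0;0.0449 0 -0.0658 0"
}}

```text
clock: 18.1
position: [0.51, -0.0815, 0.1912]
orientation: [[0.974, 0.225, -0.003], [0.225, -0.974, 0.001], [-0.003, -0.002, -1.0]]
wrist_force: [-0.1, 3.5, -5.7]
grip_width: 0.295
finger_force: 20.0
```

{"name": "pendant", "arguments": {
  "deltas": "0 0 0 0;0 0 0 0;0 0 0 0;0 0 0 0;0 0 0 0"
}}

```text
clock: 18.6
position: [0.5099, -0.0816, 0.1909]
orientation: [[0.974, 0.225, -0.003], [0.225, -0.974, 0.001], [-0.002, -0.002, -1.0]]
wrist_force: [-2.3, 4.4, -1.8]
grip_width: 0.298
finger_force: 20.0
```

```bash
python3 - <<'E'
from h import *
for n in("side","scene"):
    snap(n,f"pics/{n}F.png")
s=sensors.read_state();p=s["position"];R=s["orientation"];print(p,s["clock"],R.T@(p-np.array([.4543,-.0945,.0634])))
x=cv2.imread("pics/sceneF.png")[100:280,330:530]
y=cv2.imread("pics/sideF.png")[130:250,270:403]
cv2.imwrite("pics/mF.png",np.hstack([cv2.resize(x,(440,396),interpolation=cv2.INTER_CUBIC),cv2.resize(y,(359,396))]))
E
```

```text
[ 0.50990837 -0.08152764  0.19097141] 18.7 [ 0.05682226 -0.00035382 -0.12769551]
```

The picture allowance is used up, so I'll check the lid angle and the stopper numerically.

```bash
python3 - <<'E'
from h import *
a=cv2.imread("pics/scene0.png").astype(int);b=cv2.imread("pics/sceneF.png").astype(int)
x0,y0,yw=.5585,-.068,np.radians(12.9);c,s=np.cos(yw),np.sin(yw)
def w(r,y,h,t):
    X=.075-r*np.cos(t)+h*np.sin(t);Z=.1+r*np.sin(t)+h*np.cos(t)
    return np.array([x0+c*X-s*y,y0+s*X+c*y,Z])
for t in range(24,64,3):
    o=[]
    for y in(.112,.09,.07):
        u,v=proj("pics/sceneF.png",w(.147,y,.004,np.radians(t))).round().astype(int);o.append((u,v,b[v,u].tolist(),int(abs(a[v,u]-b[v,u]).sum())))
    print(t,o)
h=cv2.cvtColor(b.astype(np.uint8),cv2.COLOR_BGR2HSV)
m=((h[...,0]<12)&(h[...,1]>150)&(h[...,2]>70)).astype(np.uint8)
n,l,st,cc=cv2.connectedComponentsWithStats(m)
print([(st[k].tolist(),cc[k].round(1).tolist()) for k in range(1,n) if st[k,4]>15],proj("pics/sceneF.png",[.5734,.2564,.0145]))
E
```

```text
24 [(np.int64(420), np.int64(198), [157, 158, 151], 184), (np.int64(427), np.int64(195), [158, 160, 152], 79), (np.int64(433), np.int64(192), [149, 151, 142], 80)]
27 [(np.int64(419), np.int64(195), [156, 158, 150], 182), (np.int64(426), np.int64(191), [157, 160, 152], 55), (np.int64(432), np.int64(188), [155, 158, 149], 57)]
30 [(np.int64(418), np.int64(191), [156, 158, 149], 67), (np.int64(425), np.int64(188), [158, 160, 152], 60), (np.int64(431), np.int64(184), [155, 157, 150], 63)]
33 [(np.int64(416), np.int64(187), [160, 161, 152], 52), (np.int64(423), np.int64(184), [158, 160, 151], 61), (np.int64(429), np.int64(181), [157, 159, 150], 58)]
36 [(np.int64(415), np.int64(184), [158, 161, 152], 67), (np.int64(422), np.int64(180), [149, 151, 143], 97), (np.int64(428), np.int64(177), [141, 143, 136], 114)]
39 [(np.int64(413), np.int64(180), [79, 75, 70], 407), (np.int64(420), np.int64(177), [81, 77, 72], 400), (np.int64(426), np.int64(174), [80, 76, 71], 389)]
42 [(np.int64(411), np.int64(177), [102, 99, 93], 341), (np.int64(418), np.int64(174), [101, 96, 92], 433), (np.int64(424), n
[... 679 characters left out ...]
 [(np.int64(400), np.int64(161), [52, 54, 54], 4), (np.int64(407), np.int64(158), [236, 237, 233], 2), (np.int64(413), np.int64(155), [205, 207, 200], 6)]
60 [(np.int64(398), np.int64(158), [135, 138, 132], 10), (np.int64(405), np.int64(155), [192, 194, 190], 4), (np.int64(411), np.int64(153), [182, 181, 174], 8)]
63 [(np.int64(395), np.int64(156), [66, 69, 67], 6), (np.int64(402), np.int64(153), [72, 79, 76], 9), (np.int64(408), np.int64(150), [128, 129, 124], 6)]
[([43, 131, 8, 4, 25], [46.3, 132.4]), ([8, 136, 33, 7, 106], [20.8, 139.7]), ([147, 185, 21, 13, 65], [158.5, 191.8]), ([134, 190, 8, 6, 33], [137.1, 193.1]), ([293, 265, 10, 14, 105], [297.4, 270.2])] [297.82279238 270.71529058]
```

```bash
python3 - <<'E'
from h import *
from scipy.optimize import least_squares
a=cv2.imread("pics/scene0.png").astype(int);b=cv2.imread("pics/sceneF.png").astype(int)
x0,y0,yw=.5585,-.068,np.radians(12.9);c,s=np.cos(yw),np.sin(yw)
def w(r,y,h,t):
    X=.075-r*np.cos(t)+h*np.sin(t);Z=.1+r*np.sin(t)+h*np.cos(t)
    return np.array([x0+c*X-s*y,y0+s*X+c*y,Z])
for t in(0,39,42,45,48): print(t,[proj("pics/sceneF.png",w(.152,.09,h,np.radians(t))).round(1).tolist() for h in(0,.008)])
for u in(412,416,420): print(u,[(v,int(b[v,u].mean()),int(abs(a[v,u]-b[v,u]).sum())) for v in range(164,190,1)])
E
```

```text
0 [[431.6, 225.8], [432.0, 222.4]]
39 [[422.5, 177.9], [420.7, 174.3]]
42 [[420.6, 174.3], [418.7, 170.8]]
45 [[418.7, 170.8], [416.6, 167.3]]
48 [[416.6, 167.4], [414.4, 164.1]]
412 [(164, 227, 2), (165, 229, 6), (166, 228, 3), (167, 231, 4), (168, 237, 3), (169, 239, 2), (170, 242, 1), (171, 246, 3), (172, 237, 34), (173, 155, 282), (174, 175, 221), (175, 167, 229), (176, 140, 211), (177, 85, 377), (178, 81, 394), (179, 76, 406), (180, 78, 389), (181, 75, 395), (182, 79, 349), (183, 81, 288), (184, 113, 207), (185, 157, 64), (186, 155, 70), (187, 154, 67), (188, 154, 64), (189, 152, 73)]
416 [(164, 230, 2), (165, 228, 1), (166, 224, 2), (167, 227, 1), (168, 228, 5), (169, 234, 2), (170, 232, 45), (171, 153, 288), (172, 173, 229), (173, 168, 243), (174, 143, 307), (175, 87, 401), (176, 79, 410), (177, 78, 411), (178, 78, 388), (179, 75, 340), (180, 78, 346), (181, 80, 295), (182, 112, 196), (183, 157, 53), (184, 158, 52), (185, 154, 67), (186, 156, 59), (187, 157, 52), (188, 156, 60), (189, 157, 53)]
420 [(164, 247, 1), (165, 248, 3), (166, 248, 0), (167, 248, 0), (168, 237, 33), (169, 164, 251), (170, 173, 226), (171, 172, 231), (172, 149, 298), (173, 96, 432), (174, 78, 424), (175, 78, 424), (176, 77, 423), (177, 76, 400), (178, 78, 330), (179, 81, 287), (180, 109, 216), (181, 148, 88), (182, 159, 53), (183, 155, 66), (184, 155, 68), (185, 155, 69), (186, 157, 61), (187, 158, 54), (188, 158, 53), (189, 156, 59)]
```

The image puts the lid at about 43.5–44.5°, agreeing with the 44.5° from the arm's pose. The stopper is still where I placed it in the tray. I'll hold briefly and hand in.

{"name": "pendant", "arguments": {
  "deltas": "0 0 0 0;0 0 0 0;0 0 0 0;0 0 0 0;0 0 0 0"
}}

```text
clock: 19.2
position: [0.5099, -0.0816, 0.191]
orientation: [[0.974, 0.225, -0.002], [0.225, -0.974, 0.001], [-0.002, -0.002, -1.0]]
wrist_force: [-1.9, 4.0, -1.1]
grip_width: 0.294
finger_force: 20.0
```

```bash
python3 -c "
from rig import robot, camrig, sensors
print(robot.hand_in())"
```

```text
the job is handed in; nothing more can be done
None
```

I handed the job in at about 19 s with the stopper upright in the tray's free half and the lid held by its tab at about 44°; the hand-in reported no verdict.

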